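Wedge a square tube tight in the welding jig

ROBOT

A 7-joint arm with a two-finger parallel gripper is mounted at the origin on the work surface. World frame = base frame: x ahead of the robot, y to its left, z up, the work surface at z = 0. Lengths are in m, angles in rad, forces in N, time in s.
With the tool pointing down it reaches from about 0.4 to 0.85 m from the base axis. Payload 10.4 kg.
Tool frame: the origin (TCP) lies at the very end of the fingers, on their centre line; the grasp point (between the pads) lies r.hold_point_z behind it (r.hold_point_z is the distance from the TCP to the grasp point, in m); z points along the fingers, y is the direction in which the jaws open and shut (so a half turn about z gives the same grasp; the last joint's range is limited). The gripper opens to 87 mm and grips with 3 to 60 N. Pads are 19 mm wide; open, the fingers measure 117 mm over their backs; the gripper's body (75 mm by 190 mm) begins 51 mm behind the grasp point.
Start: joints at [1.236, 0.332, -0.065, 1.46, 0.022, 1.35, -0.088], TCP at [0.192, -0.595, 0.223] pointing down, gripper open.
Joint ranges: [-2.6, 2.6], [-0.5, 2.12], [-1.47, 1.34], [0.16, 2.42], [-1.27, 4.41], [0.06, 2.06], [-2.6, 2.6]. Speed limits (rad/s): [2.22, 2.22, 2.79, 2.79, 3.14, 3.14, 3.14].

INTERFACE

Orientations are given as a unit quaternion [x, y, z, w].
In Python, from bench import r gives the robot as it stands.
- The arm moves only by the tool send_rows, never from a script. Its argument "commands" is a list of rows, each a list of 7 numbers: the shift along the world's x, y, z normalised to -1 to 1, where 1 is 0.03 m, then the turn, a rotation vector about the world's x, y, z normalised to -1 to 1, where 1 is 5 degrees, then the gripper command: -1 is fully open, 1 is shut, values between are in proportion. In form: [[tx, ty, tz, ax, ay, az, jaw], ...]. A call has 1 to 10 rows; each row shifts and turns the pose as measured when the row begins; what a row does not reach is not made up. A row lasts 1/12 s, in which the tool goes at most 41.7 mm and 7.16 degrees, less where a joint would pass 70% of its speed; a pose out of reach is approached as far as the arm can. A call with a number of a shift or a turn outside -1 to 1 is refused whole. A call with a gripper value outside its range is refused whole. The fingers move at their own pace and stop on an object; "grip_force" is the grip in N (left out, the last holds). Time passes only in rows, so rows that do not move let the fingers close. It gives the time, the measured TCP pose, the force and the opening at its end, in the units of the state.
- r.read_state(): the state, without advancing time (a new reading comes with each control period).
- r.camera(name): name is "scene" or "top"; returns the picture (400x640x3 uint8, blue, green, red); there is no depth.
- r.calibration(name): a dict with "K" (3x3 intrinsics, pixels), "R" (3x3) and "t" (3): a world point X has camera coordinates R X + t. Camera axes: x right, y down, z forward; pixel columns grow to the right and rows downward; lengths in m; the calibration is good to about 2 mm. A picture is of the moment at which its call begins. calibration takes no time and is no camera call.
- r.close_job(): hands the job in, once; it reports no verdict.
The state is a dict: "time": time; "joint_positions": joint angles; "joint_vel": joint speeds; "joint_torque": joint torques, N m; "ee_pos": TCP position; "eef_rot": TCP orientation; "ft_force": force on the tool from outside, world axes, zero at the start; "torque": the same for the moment, N m; "width": finger opening in m.
Only numpy, scipy, OpenCV 4.12 (cv2) and the standard library are available. Lean on these libraries where they do the work, as an engineer would, in place of code of your own. Each camera call takes 0.05 s, during which the arm holds its last target.

TASK

Get the square tube ready for welding: push it along its rails until its far end butts against the jig's end stop, then take the plain metal wedge from the wooden rack, lower it gently and upright, without dropping it, into the gap between the tube and the sloping abutment, flat side to the tube, and press it down steadily until it is firmly tight, without overdriving it and crushing the tube. Leave the wedge standing in the gap, clear of the robot, and do not disturb the punch, the brush or the block.

Things in the scene. Friction and masses are not known exactly. Their poses are not given: they have to be found in the camera images.
- jig: Steel base plate 200 x 210 x 12 mm fixed on the bench, origin at the centre of its underside, +x along the tube (away from the robot), y the clamping direction. Two rails, tops at z = 32 mm, carry the tube. At -y stands a sprung shoe, at +y an abutment with a sloping face. The steel is lightly oiled, friction about 0.25.
- end_stop (a point): Centre of the end stop's near face, at x = 60, y = -5, z = 40 mm in the jig's frame; a blue block 56 mm wide whose top is 62 mm above the bench. The tube's far end must butt against it.
- shoe_face (a point): Middle of the sprung shoe's resting face, at y = -25, z = 58 mm in the jig's frame. The shoe is 90 mm long in x, 34 to 82 mm above the bench; behind it two stiff springs, together 40 N per mm, let it give way to -y when the tube is pressed on it.
- gap (a point): Top of the gap beside the tube: x = 0, y = 25, z = 82 mm in the jig's frame, on the tube's upper +y edge when the tube lies on the shoe. The abutment, 60 mm wide in x, 98 mm tall, faces it with a 1 in 6 slope leaning away upwards. It is bolted anew for each job: gap here 11.5 to 16.5 mm, not shown by the poses, narrower below; free above z = 22 mm.
- tube: Square steel tube 50 x 50 x 120 mm, 0.5 kg, loose on the rails; origin at the centre of its underside, x along it. Starts 15 to 35 mm short of the end stop, 0.5 to 1.5 mm off the shoe. Clamped it lies at x = 0, y = 0 to -2, z = 32 mm in the jig's frame. The wedge must bear on it with over 15 N to hold it; over 42 N crushes it.
- wedge: Solid aluminium wedge with block head, 0.15 kg; origin at the tip's bottom end, z up. Shank 80 mm long, 22 mm wide in x. Flat side: plane y = -11 mm. The +y side tapers 1 in 6: 8 mm thick at the tip, 21 mm under the head. The lowest 8 mm is a nose, y -9.5 to -4.5 mm. It hangs tip down in either hole of the rack, flat side to -y; it stands the same way in the jig, axes along the jig's.
- wedge_head (a point): Centre of the top of the wedge's head, 110 mm above its tip, 2 mm to +y of its origin. The head is 32 mm in x, 26 mm in y, 30 mm tall. Set in the gap, the wedge first stops by its own weight with its tip 30 to 65 mm above the bench; pressed on, the push rises roughly 4 N per mm. About 17 to 22 N of push makes it properly tight; it then stays by itself.
- rack: Plywood rack 75 x 150 mm, top 100 mm above the bench, origin at the centre of its underside. Two square holes 26 mm wide at y = -42 and +42 mm; wedge and punch hang in them by their heads, which rest on the top. Which hangs where varies.
- punch: Round steel drift punch, knob 39 mm across and 28 mm high, hanging in the rack's other hole; origin at its bottom end. Leave it.
- brush: Hand brush 220 mm long lying on the bench beyond the rack; origin at its underside. Leave it.
- square: L-shaped blue steel setting block 90 x 18 x 90 mm standing on the bench to the right of the rack; origin at the centre of its underside. Leave it.
Things that resemble listed ones, but are neither listed nor needed, are in the scene too. What is shaped like the tube but purple is not meant.

How it is judged:
On the way, in this order (a step that is already met when the one before it is completed fails the run):
1. the tube is butted against the end stop, the wedge not yet in (x of tube in the frame of jig above -0.0025 m and horizontal distance between wedge and jig above 0.08 m), for 0.1 s.
2. the wedge's tip is down in the gap between tube and abutment (z of wedge in the frame of jig below 0.08 m and y of wedge in the frame of jig between 0.032 and 0.045 m and x of wedge in the frame of jig between -0.03 and 0.03 m), for 0.05 s.
3. the wedge is tight: it bears on the tube with more than 15 N (contact force between wedge and tube above 15 N), for 0.2 s.
At the end, for the whole second after the job is handed in: The wedge stands upright (within 5 degrees), at rest, in the gap between tube and abutment and still bears on the tube with more than 15 N after release; the tube is within 3 mm of the end stop and within 3 degrees of the jig's direction (contact force between wedge and tube above 15 N and angle between wedge's own z axis and vertical below 0.09 rad and z of wedge in the frame of jig below 0.07 m and y of wedge in the frame of jig between 0.03 and 0.042 m and x of wedge in the frame of jig between -0.03 and 0.03 m and x of tube in the frame of jig above -0.003 m and angle between the x axis of tube and the x axis of jig, either way round below 0.05 rad and linear speed of wedge below 0.01 m/s); the robot touches nothing.
It fails at once if the wedge is overdriven: it bears on the tube with more than 42 N (contact force between wedge and tube above 42 N).
It fails at once if the wedge is dropped or hammered into the gap: it moves faster than 0.35 m/s there (z of wedge in the frame of jig below 0.08 m and y of wedge in the frame of jig between 0.032 and 0.045 m and x of wedge in the frame of jig between -0.03 and 0.03 m and linear speed of wedge above 0.35 m/s).
It fails at once if the punch, the brush or the setting block is moved more than 25 mm (distance of any of punch, brush, square from where it was at the start of the episode above 0.025 m).
It also fails if it takes over 64 s, if anything falls off the work surface, if the arm or the gripper's body presses on something with over 40 N, if the wrist force passes 120 N, or if a joint passes its speed limit or range.

## Working session

There is one attempt and no reset: what is moved stays moved. The work goes in short steps, Python scripts to look and compute and a tool call to move; the robot and the scene stay as the last step left them, time stands still between calls to the robot, and variables do not carry over. Pictures are saved under pics/ and viewed, and the job is handed in when it is done.

Besides the shell and the picture viewer there is one more tool, called after ">>>" by a JSON object that holds its "api" and its "payload", one argument or row to a line. send_rows: Moves the arm, as the interface text tells. Scaled input: -1 to 1 covers 0.03 m each way for a shift and 5 degrees each way for a turn. Its arguments: {"type":"object","properties":{"commands":{"type":"array"},"grip_force":{"type":"number"}},"required":["commands"]}

```bash
ls; mkdir -p pics
python3 - <<'E'
from bench import r
import cv2
s=r.read_state(); print(s); print(r.hold_point_z)
for n in("scene","top"):
    cv2.imwrite(f"pics/{n}0.png",r.camera(n)); c=r.calibration(n); print(n,c)
E
```

```text
pics
{'time': 0.0, 'joint_positions': array([ 1.23639411,  0.33285559, -0.06467695,  1.46091642,  0.02159457,
        1.34989595, -0.08850759]), 'joint_vel': array([ 1.41142611e-03, -1.98703977e-03,  2.09285895e-03, -6.19100597e-04,
       -1.85869131e-03,  5.70690530e-04, -2.12546326e-05]), 'joint_torque': array([ 4.95295772e-04, -6.23249388e+01,  2.48217839e-02, -3.89907861e+01,
       -6.13019359e-02,  3.94631142e-02,  1.14911159e-04]), 'ee_pos': array([ 0.19160268, -0.59451256,  0.22177593]), 'eef_rot': array([ 9.87872566e-01,  1.55265310e-01, -1.39497692e-04, -6.75867868e-04]), 'ft_force': array([0.36625064, 0.15047398, 0.22917445]), 'torque': array([-0.01617108,  0.03803984, -0.0307218 ]), 'width': 0.08716816327637489}
0.0187
scene {'K': array([[377.50204823,   0.        , 320.51493518],
       [  0.        , 377.50204823, 193.68559354],
       [  0.        ,   0.        ,   1.        ]]), 'R': array([[ 0.77364766,  0.63332779, -0.01911026],
       [ 0.32729722, -0.42527455, -0.84381164],
       [-0.54253647,  0.64655817, -0.53629909]]), 't': array([-0.38877232, -0.10109939,  1.41101951])}
top {'K': array([[426.64691616,   0.        , 322.9240456 ],
       [  0.        , 426.64691616, 192.18734287],
       [  0.        ,   0.        ,   1.        ]]), 'R': array([[-0.02103726, -0.99957104,  0.02037583],
       [-0.98802835,  0.01767024, -0.15325713],
       [ 0.15283135, -0.023356  , -0.98797625]]), 't': array([-0.03004969,  0.53007478,  1.1989397 ])}
```

View pics/scene0.png

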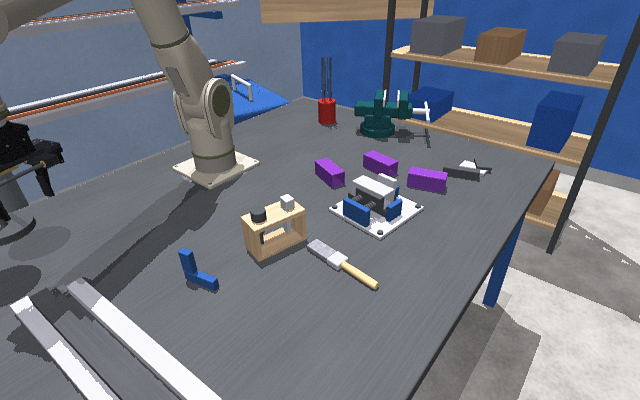

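View pics/top0.png

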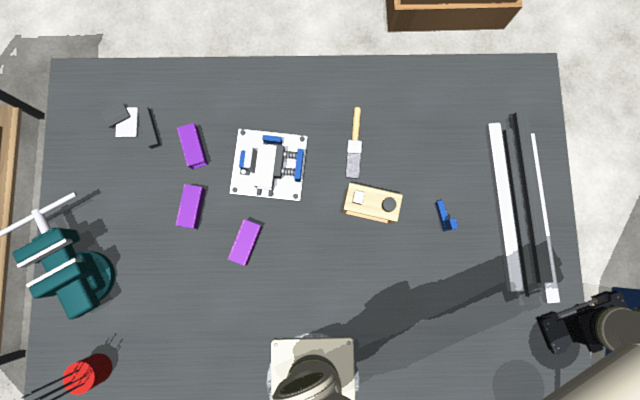

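The top view has the jig around (270,165), with the tube and shoe on it and the end stop at about (273,138). The rack is at about (373,203), with the wedge's light square head at (358,197) and the punch at (389,205). Next I'll enlarge both areas.

Run:
```python
import cv2
a=cv2.imread("pics/top0.png")
cv2.imwrite("pics/jig_t.png",cv2.resize(a[120:210,220:320],None,fx=8,fy=6.6,interpolation=cv2.INTER_CUBIC)[:600] if 0 else cv2.resize(a[125:205,225:315],None,fx=7,fy=7,interpolation=cv2.INTER_CUBIC))
cv2.imwrite("pics/rack_t.png",cv2.resize(a[170:235,335:415],None,fx=8,fy=8,interpolation=cv2.INTER_CUBIC))
b=cv2.imread("pics/scene0.png")
cv2.imwrite("pics/jig_s.png",cv2.resize(b[165:245,325:430],None,fx=7,fy=7,interpolation=cv2.INTER_CUBIC))
cv2.imwrite("pics/rack_s.png",cv2.resize(b[185:265,235:315],None,fx=7,fy=7,interpolation=cv2.INTER_CUBIC))
```

```text
(no output)
```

View pics/jig_t.png

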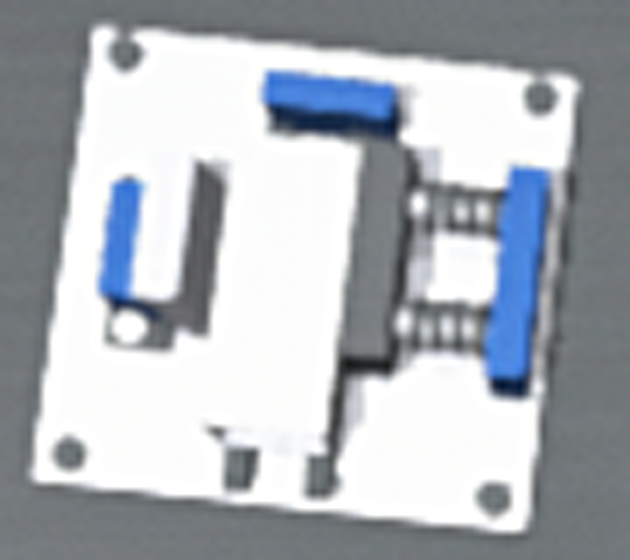

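View pics/rack_t.png

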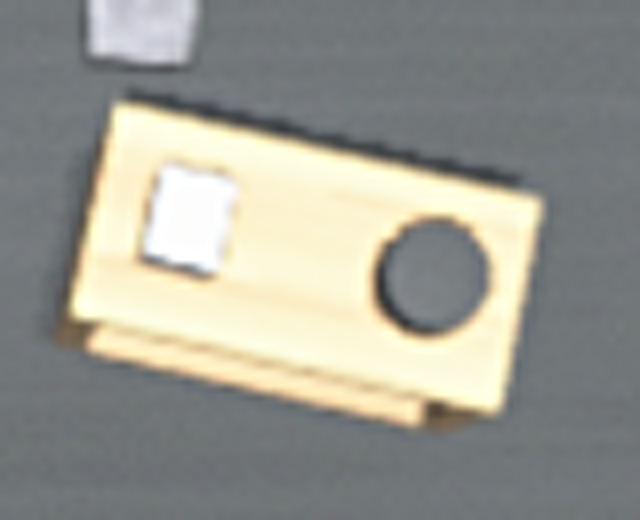

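View pics/jig_s.png

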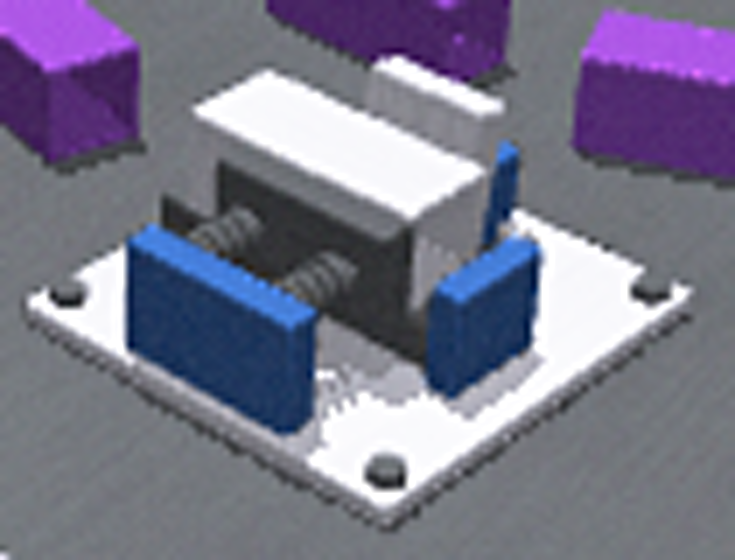

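View pics/rack_s.png

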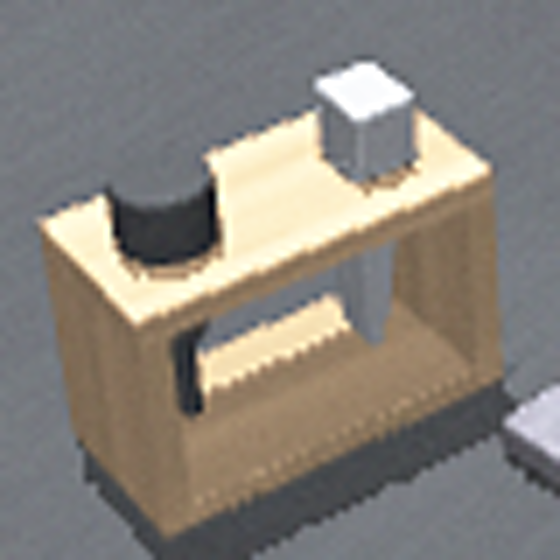

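```bash
cat > h.py <<'E'
import numpy as np
from bench import r
from scipy.optimize import least_squares
C={n:r.calibration(n) for n in("scene","top")}
def proj(n,X):
    c=C[n]; p=np.asarray(X)@np.array(c["R"]).T+c["t"]; q=p@np.array(c["K"]).T; return q[...,:2]/q[...,2:]
def back(n,uv,z):
    c=C[n]; K=np.array(c["K"]);R=np.array(c["R"]);d=R.T@np.linalg.solve(K,[uv[0],uv[1],1]); o=-R.T@c["t"]; return o+d*(z-o[2])/d[2]
def T(p,X):
    X=np.asarray(X,float); c,s=np.cos(p[2]),np.sin(p[2])
    return np.stack([p[0]+c*X[...,0]-s*X[...,1],p[1]+s*X[...,0]+c*X[...,1],X[...,2]],-1)
def fit(obs,p0):
    f=lambda p:np.concatenate([proj(n,T(p,X))-np.array(uv) for n,X,uv in obs])
    s=least_squares(f,p0); return s.x,f(s.x).reshape(-1,2)
def crop(u,v,x0,y0,k): return ((u+.5)/k-.5+x0,(v+.5)/k-.5+y0)
E
python3 - <<'E'
from h import *
np.set_printoptions(precision=4,suppress=True)
jt=lambda u,v:crop(u,v,225,125,7); js=lambda u,v:crop(u,v,325,165,7); rt=lambda u,v:crop(u,v,335,170,8); rs=lambda u,v:crop(u,v,235,185,7)
a,b=.1,.105
ot=[("top",[a,b,.012],jt(93,28)),("top",[a,-b,.012],jt(578,78)),("top",[-a,b,.012],jt(35,480)),("top",[-a,-b,.012],jt(525,530))]
os=[("scene",[-a,-b,.012],js(28,300)),("scene",[a,-b,.012],js(390,518)),("scene",[a,b,.012],js(690,292))]
for o in (ot,os,ot+os):
    p,e=fit(o,[.5,.1,0]); print("jig",p,np.abs(e).max())
J=p
a,b,z=.06,.025,.082
o=[("scene",[a,-b,z],js(415,220)),("scene",[a,b,z],js(485,172)),("scene",[-a,-b,z],js(195,108)),("scene",[-a,b,z],js(268,70))]
p,e=fit(o,J); print("tube",p,np.abs(e).max())
c,s=np.cos(J[2]),np.sin(J[2]); d=p[:2]-J[:2]; print("tube in jig",[c*d[0]+s*d[1],-s*d[0]+c*d[1]])
a,b,z=.0375,.075,.1
ort=[("top",[a,b,z],rt(118,100)),("top",[a,-b,z],rt(543,198)),("top",[-a,-b,z],rt(503,412)),("top",[-a,b,z],rt(70,318))]
ors=[("scene",[a,-b,z],rs(135,325)),("scene",[-a,-b,z],rs(42,220)),("scene",[a,b,z],rs(492,172))]
for o in (ort,ors,ort+ors):
    p,e=fit(o,[.4,-.1,0]); print("rack",p,np.abs(e).max())
Rk=p
a,b,z=.016,.013,.130
o=[("top",[a,b,z],rt(165,162)),("top",[a,-b,z],rt(240,178)),("top",[-a,-b,z],rt(215,277)),("top",[-a,b,z],rt(143,262))]
o2=[("scene",[a,-b,z],rs(358,120)),("scene",[-a,-b,z],rs(315,85)),("scene",[a,b,z],rs(412,98)),("scene",[-a,b,z],rs(370,62))]
for q in(o,o2,o+o2):
    p,e=fit(q,[.4,-.1,0]); print("head",p,np.abs(e).max())
print("hole +42 in world",T(Rk,[0,.042,0]),T(Rk,[0,.044,0]))
E
```

```text
jig [ 0.6222  0.1201 -0.121 ] 0.3013896917750287
jig [ 0.6218  0.1198 -0.1194] 0.9016394488516255
jig [ 0.6221  0.12   -0.1208] 0.8938025990599954
tube [ 0.6022  0.1261 -0.1277] 0.4747036241442686
tube in jig [np.float64(-0.020483067795566866), np.float64(0.0037045713684236)]
rack [ 0.4914 -0.1772 -0.2402] 0.6303687128957449
rack [ 0.4895 -0.1752 -0.2584] 0.3328054829835878
rack [ 0.4909 -0.1767 -0.2464] 0.9447203388130276
head [ 0.5008 -0.1336 -0.2497] 0.6600318632571316
head [ 0.5009 -0.1339 -0.255 ] 0.6251839841301035
head [ 0.5008 -0.1337 -0.2519] 0.683856804938415
hole +42 in world [ 0.5011 -0.136   0.    ] [ 0.5016 -0.134   0.    ]
```

The jig, rack and wedge head fits agree to 1–2 mm, and the head sits at rack y ≈ +44 as expected. Now I'll move towards the pushing position behind the tube with the jaws shut.

>>> {"api": "send_rows", "payload": {
  "commands": [
    [0.8,1,0.2,0,0,-1,1],
    [0.8,1,0.2,0,0,-1,1],
    [0.8,1,0,0,0,-1,1],
    [0.8,1,0,0,0,-1,1],
    [0.8,1,0,0,0,-1,1],
    [0.6,1,0,0,0,0,1],
    [0.5,1,0,0,0,0,1],
    [0.5,1,0,0,0,0,1],
    [0.5,1,0,0,0,0,1],
    [0.4,1,0,0,0,0,1]
  ],
  "grip_force": 20
}}

```text
time: 0.93
ee_pos: [0.3844, -0.2842, 0.2289]
eef_rot: [0.997, -0.08, -0.004, -0.003]
ft_force: [0.9, -0.0, -0.1]
width: 0.0283
```

>>> {"api": "send_rows", "payload": {
  "commands": [
    [0.5,1,0,0,0,0,1],
    [0.5,1,0,0,0,0,1],
    [0.5,1,0,0,0,0,1],
    [0.4,1,0,0,0,0,1],
    [0.4,1,0,0,0,0,1],
    [0.3,1,0,0,0,0,1],
    [0.3,1,0,0,0,0,1],
    [0.3,1,0,0,0,0,1],
    [0.3,1,0,0,0,0,1],
    [0.3,1,0,0,0,0,1]
  ]
}}

```text
time: 1.77
ee_pos: [0.4997, 0.0325, 0.2273]
eef_rot: [0.997, -0.08, -0.005, -0.003]
ft_force: [0.9, -0.3, -0.1]
width: 0.0004
```

```bash
cat >> h.py <<'E'
from scipy.spatial.transform import Rotation as Ro
J=np.array([.6221,.1200,-.1208])
def st():
    s=r.read_state(); p=np.array(s["ee_pos"]); M=Ro.from_quat(s["eef_rot"]).as_matrix()
    c,q=np.cos(J[2]),np.sin(J[2]); d=p-[J[0],J[1],0]
    print("t%.2f"%s["time"],"ee",p.round(4),"jig",np.round([c*d[0]+q*d[1],-q*d[0]+c*d[1],p[2]],4),"yaw(toolx)%.4f"%np.arctan2(M[1,0],M[0,0]),"zaxis",M[:,2].round(4),"F",np.round(s["ft_force"],2),"w%.4f"%s["width"])
    return s
E
python3 -c "
from h import *
s=st();print(s['joint_positions'].round(2))"
```

```text
t1.77 ee [0.4997 0.0325 0.2273] jig [-0.111  -0.1016  0.2273] yaw(toolx)-0.1597 zaxis [-0.0093  0.006  -0.9999] F [ 0.89 -0.28 -0.09] w0.0004
[ 0.44  0.11 -0.63  1.74  0.06  1.32 -1.93]
```

>>> {"api": "send_rows", "payload": {
  "commands": [
    [0.15,0.9,0,-0.07,-0.1,0.45,1],
    [0.15,0.9,0,0,0,0,1],
    [0.15,0.8,0,0,0,0,1],
    [0.1,0.6,0,0,0,0,1],
    [0,0,0,0,0,0,1],
    [0,0,-1,0,0,0,1],
    [0,0,-1,0,0,0,1]
  ]
}}

```text
time: 2.35
ee_pos: [0.5179, 0.1432, 0.1698]
eef_rot: [0.999, -0.054, 0.003, -0.003]
ft_force: [1.2, -0.0, -1.3]
width: 0.0006
```

```bash
python3 -c "
from h import *
s=st()"
```

```text
t2.35 ee [0.5179 0.1432 0.1698] jig [-0.1062  0.0104  0.1698] yaw(toolx)-0.1074 zaxis [ 0.0064  0.0048 -1.    ] F [ 1.2  -0.03 -1.27] w0.0006
```

>>> {"api": "send_rows", "payload": {
  "commands": [
    [0,-0.31,-0.8,-0.05,0.07,-0.15,1],
    [0,0,-0.8,0,0,0,1],
    [0,0,-0.8,0,0,0,1],
    [0,0,-0.8,0,0,0,1],
    [0,0,-0.5,0,0,0,1],
    [0,0,-0.2,0,0,0,1],
    [0,0,0,0,0,0,1]
  ]
}}

```text
time: 2.93
ee_pos: [0.5131, 0.1266, 0.0407]
eef_rot: [0.998, -0.062, -0.005, 0.002]
ft_force: [-0.8, 0.2, 0.2]
width: 0.0002
```

```bash
python3 -c "
from h import *
s=st()
import cv2
cv2.imwrite('pics/a.png',cv2.resize(r.camera('scene')[130:250,310:440],None,fx=5,fy=5,interpolation=cv2.INTER_CUBIC))"
```

```text
t2.93 ee [0.5131 0.1266 0.0407] jig [-0.109  -0.0066  0.0407] yaw(toolx)-0.1242 zaxis [-0.0099 -0.004  -0.9999] F [-0.81  0.22  0.24] w0.0002
```

View pics/a.png

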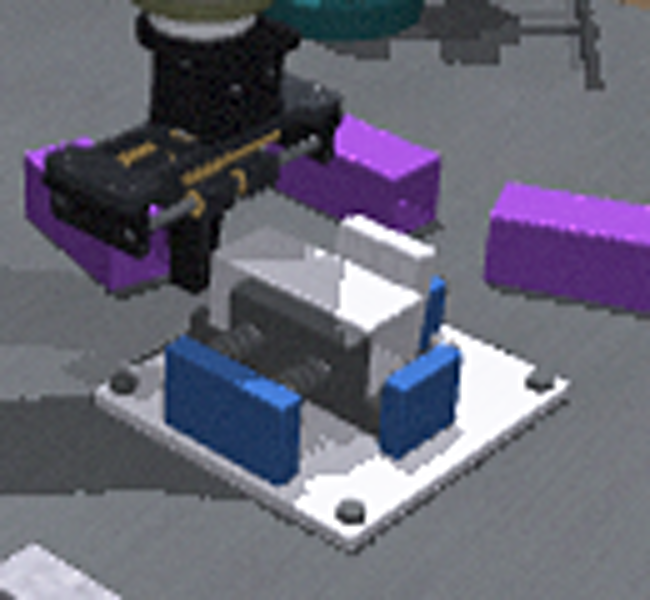

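The closed fingers stand behind the tube's near end, around (195,260) in the crop. I'll centre them on the tube and start the push.

>>> {"api": "send_rows", "payload": {
  "commands": [
    [0.05,0.23,0.25,-0.03,-0.1,0,1],
    [0.2,-0.02,0,0,0,0,1],
    [0.2,-0.02,0,0,0,0,1],
    [0.2,-0.02,0,0,0,0,1],
    [0.1,-0.01,0,0,0,0,1]
  ]
}}

```text
time: 3.4
ee_pos: [0.5404, 0.1325, 0.0548]
eef_rot: [0.998, -0.062, 0.004, 0.003]
ft_force: [-0.4, 0.4, -0.2]
width: 0.0001
```

```bash
python3 -c "
from h import *
s=st()"
```

```text
t3.40 ee [0.5404 0.1325 0.0548] jig [-0.0826  0.0025  0.0548] yaw(toolx)-0.1244 zaxis [ 0.0072 -0.0066 -1.    ] F [-0.42  0.45 -0.18] w0.0001
```

>>> {"api": "send_rows", "payload": {
  "commands": [
    [0.1,-0.04,-0.05,0,0,0,1],
    [0.1,-0.03,0,0,0,0,1],
    [0,0,0,0,0,0,1]
  ]
}}

```text
time: 3.65
ee_pos: [0.5484, 0.1302, 0.0537]
eef_rot: [0.998, -0.062, 0.004, 0.003]
ft_force: [-0.4, -0.3, 0.1]
width: 0.0007
```

```bash
python3 -c "
from h import *
s=st()"
```

```text
t3.65 ee [0.5484 0.1302 0.0537] jig [-0.0744  0.0013  0.0537] yaw(toolx)-0.1249 zaxis [ 0.0082 -0.006  -0.9999] F [-0.45 -0.32  0.11] w0.0007
```

>>> {"api": "send_rows", "payload": {
  "commands": [
    [0.1,-0.012,0,0,0,0,1],
    [0.1,-0.012,0,0,0,0,1]
  ]
}}

```text
time: 3.82
ee_pos: [0.5522, 0.13, 0.053]
eef_rot: [0.998, -0.062, 0.002, 0.003]
ft_force: [-18.2, 1.8, 8.7]
width: 0.0005
```

```bash
python3 -c "
from h import *
s=st()
import cv2
cv2.imwrite('pics/b.png',cv2.resize(r.camera('scene')[160:245,330:430],None,fx=7,fy=7,interpolation=cv2.INTER_CUBIC))"
```

```text
t3.82 ee [0.5522 0.13   0.053 ] jig [-0.0706  0.0015  0.053 ] yaw(toolx)-0.1242 zaxis [ 0.0031 -0.0061 -1.    ] F [-18.22   1.75   8.74] w0.0005
```

View pics/b.png

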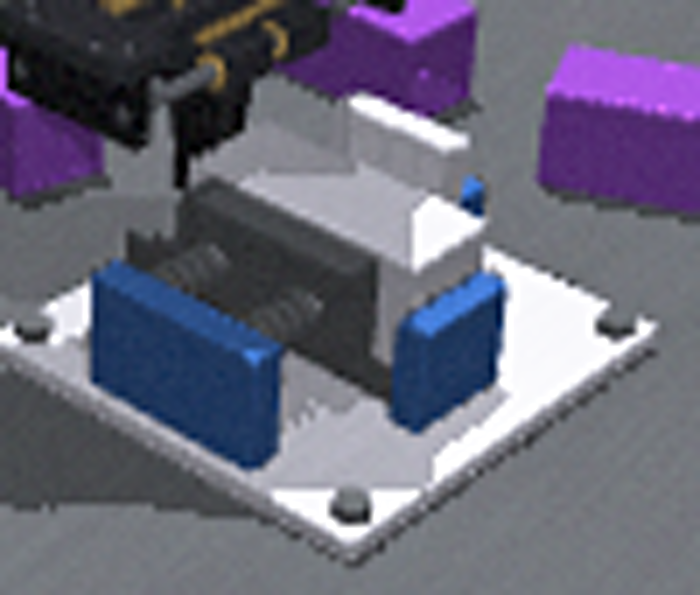

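The tube is butted: 18 N of reaction with the TCP at jig x = −0.0706, where −0.07 was expected, and the far end is against the blue stop in the picture. Backing off now and heading for the wedge.

>>> {"api": "send_rows", "payload": {
  "commands": [
    [-0.4,0.05,0,0,0,0,1],
    [-0.4,0.05,0,0,0,0,1],
    [-0.3,0,0.3,0,0,0,1],
    [0,0,1,0,0,0,-0.3],
    [0,0,1,0,0,0,-0.3],
    [0,-0.3,1,0,0,0,-0.3],
    [0,-0.7,1,0,0,-0.5,-0.3],
    [0,-1,0.6,0,0,-0.5,-0.3],
    [0,-1,0,0,0,-0.4,-0.3],
    [0,-1,0,0,0,0,-0.3]
  ]
}}

```text
time: 4.7
ee_pos: [0.5147, 0.0167, 0.2061]
eef_rot: [0.993, -0.118, 0.0, 0.002]
ft_force: [0.6, 0.0, -1.0]
width: 0.0393
```

```bash
python3 -c "
from h import *
s=st()
import cv2
cv2.imwrite('pics/c.png',cv2.resize(r.camera('scene')[160:245,330:430],None,fx=7,fy=7,interpolation=cv2.INTER_CUBIC))"
```

```text
t4.70 ee [0.5147 0.0167 0.2061] jig [-0.0942 -0.1155  0.2061] yaw(toolx)-0.2366 zaxis [-2.0e-04 -3.2e-03 -1.0e+00] F [ 0.58  0.04 -0.95] w0.0393
```

View pics/c.png

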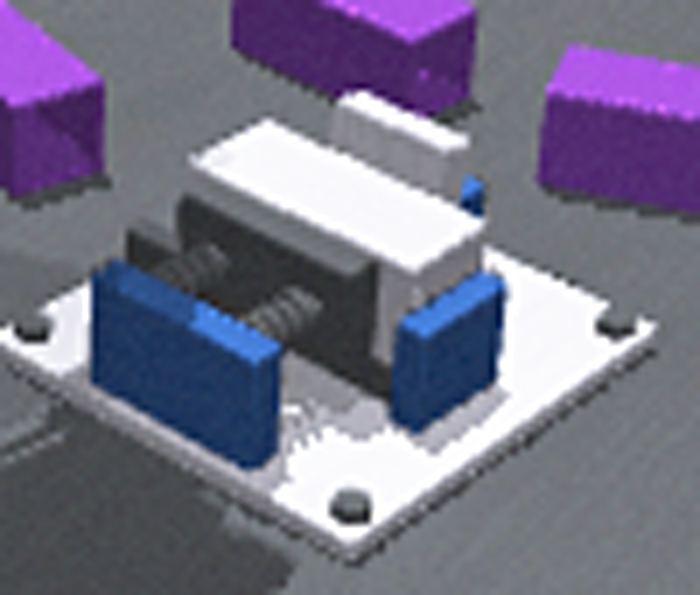

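>>> {"api": "send_rows", "payload": {
  "commands": [
    [-0.1,-0.9,0,0,0,-0.15,-0.3],
    [-0.1,-0.9,0,0,0,0,-0.3],
    [-0.1,-0.9,0,0,0,0,-0.3],
    [-0.1,-0.9,0,0,0,0,-0.3],
    [0,-0.6,0,0,0,0,-0.3],
    [0,0,0,0,0,0,-0.3]
  ]
}}

```text
time: 5.25
ee_pos: [0.5024, -0.1259, 0.2071]
eef_rot: [0.992, -0.13, 0.002, 0.004]
ft_force: [-0.2, -1.1, 0.2]
width: 0.0565
```

```bash
python3 -c "
from h import *
s=st()
js=lambda u,v:crop(u,v,330,160,7)
a,b,z=.06,.025,.082
o=[('scene',[a,-b,z],js(415,270)),('scene',[a,b,z],js(486,225)),('scene',[-a,-b,z],js(190,160)),('scene',[-a,b,z],js(268,121))]
p,e=fit(o,J); print('tube',p,np.abs(e).max())
def inj(p):
  c,q=np.cos(J[2]),np.sin(J[2]); d=np.array(p[:2])-J[:2]; return np.round([c*d[0]+q*d[1],-q*d[0]+c*d[1]],4)
print(inj(p)); print('abut top corners',[inj(back('scene',js(*u),.098)) for u in((333,101),(463,153),(470,141),(352,90))])
"
```

```text
t5.25 ee [ 0.5024 -0.1259  0.2071] jig [-0.0892 -0.2586  0.2071] yaw(toolx)-0.2598 zaxis [ 0.0027 -0.0085 -1.    ] F [-0.16 -1.06  0.2 ] w0.0565
tube [ 0.62059581  0.12352083 -0.13507975] 0.41916060212463435
[-0.0019  0.0033]
abut top corners [array([-0.0348,  0.04  ]), array([0.0318, 0.0433]), array([0.0279, 0.0534]), array([-0.035 ,  0.0533])]
```

>>> {"api": "send_rows", "payload": {
  "commands": [
    [-0.05,-0.22,-0.1,0.06,0.02,0.05,-0.3],
    [0,0,-0.6,0,0,0,-0.3],
    [0,0,-0.6,0,0,0,-0.3],
    [0,0,0,0,0,0,-0.3]
  ]
}}

```text
time: 5.58
ee_pos: [0.5015, -0.1333, 0.1671]
eef_rot: [0.992, -0.127, 0.002, 0.001]
ft_force: [-0.4, 1.0, -0.9]
width: 0.0565
```

```bash
python3 -c "
from h import *
s=st()"
```

```text
t5.58 ee [ 0.5015 -0.1333  0.1671] jig [-0.0892 -0.266   0.1671] yaw(toolx)-0.2551 zaxis [ 0.0028 -0.0029 -1.    ] F [-0.37  1.   -0.95] w0.0565
```

>>> {"api": "send_rows", "payload": {
  "commands": [
    [-0.03,0,-0.6,0.02,0.02,0,-0.3],
    [0,0,-0.6,0,0,0,-0.3],
    [0,0,-0.5,0,0,0,-0.3],
    [0,0,-0.2,0,0,0,-0.3],
    [0,0,0,0,0,0,-0.3]
  ]
}}

```text
time: 6.0
ee_pos: [0.5021, -0.1303, 0.1105]
eef_rot: [0.992, -0.124, 0.001, -0.0]
ft_force: [-1.1, -0.4, 0.1]
width: 0.0569
```

```bash
python3 -c "
from h import *
s=st()
import cv2
cv2.imwrite('pics/d.png',cv2.resize(r.camera('scene')[170:260,235:325],None,fx=6,fy=6,interpolation=cv2.INTER_CUBIC))"
```

```text
t6.00 ee [ 0.5021 -0.1303  0.1105] jig [-0.0889 -0.263   0.1105] yaw(toolx)-0.2491 zaxis [ 2.5e-03  1.0e-04 -1.0e+00] F [-1.07 -0.4   0.09] w0.0569
```

View pics/d.png

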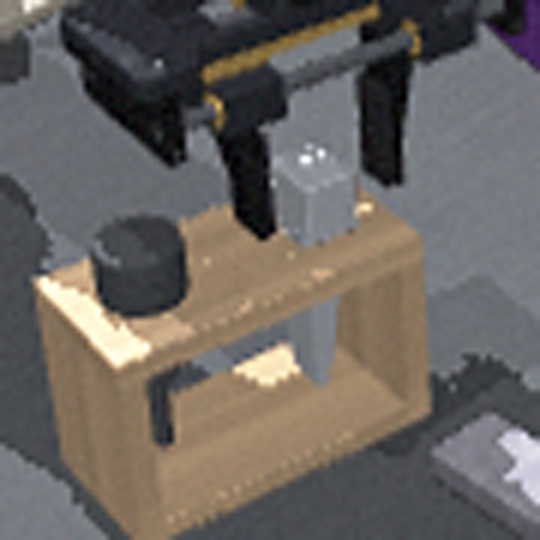

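The jaws straddle the head, with the fingers at (255,200) and (385,150). I'll make a small correction and then close.

>>> {"api": "send_rows", "payload": {
  "commands": [
    [-0.04,-0.11,-0.2,0,0,0,-0.3],
    [0,0,0,0,0,0,-0.3],
    [0,0,0,0,0,0,0.1],
    [0,0,0,0,0,0,0.4],
    [0,0,0,0,0,0,1],
    [0,0,0,0,0,0,1],
    [0,0,0,0,0,0,1],
    [0,0,0,0,0,0,1]
  ],
  "grip_force": 25
}}

```text
time: 6.72
ee_pos: [0.5037, -0.1343, 0.1092]
eef_rot: [0.992, -0.124, 0.005, 0.0]
ft_force: [-0.0, -0.3, -0.9]
width: 0.0256
```

```bash
python3 -c "
from h import *
s=st()"
```

```text
t6.72 ee [ 0.5037 -0.1343  0.1092] jig [-0.0869 -0.2667  0.1092] yaw(toolx)-0.2485 zaxis [ 0.009 -0.002 -1.   ] F [-0.01 -0.35 -0.91] w0.0256
```

Gripped at a width of 25.6 mm, against a 26 mm head. Lifting straight up.

>>> {"api": "send_rows", "payload": {
  "commands": [
    [0,0,0.3,0,0,0,1],
    [0,0,0.5,0,0,0,1],
    [0,0,0.6,0,0,0,1],
    [0,0,0.6,0,0,0,1],
    [0,0,0.6,0,0,0,1],
    [0,0,0.6,0,0,0,1],
    [0,0,0.3,0,0,0,1],
    [0,0,0,0,0,0,1]
  ]
}}

```text
time: 7.38
ee_pos: [0.503, -0.1335, 0.2215]
eef_rot: [0.992, -0.123, 0.005, -0.0]
ft_force: [-0.1, -0.6, -1.1]
width: 0.0258
```

```bash
python3 -c "
from h import *
s=st()
import cv2
cv2.imwrite('pics/e.png',cv2.resize(r.camera('scene')[110:260,235:375],None,fx=4,fy=4,interpolation=cv2.INTER_CUBIC))"
```

```text
t7.38 ee [ 0.503  -0.1335  0.2215] jig [-0.0877 -0.266   0.2215] yaw(toolx)-0.2472 zaxis [ 0.0095 -0.0012 -1.    ] F [-0.1 -0.6 -1.1] w0.0258
```

View pics/e.png

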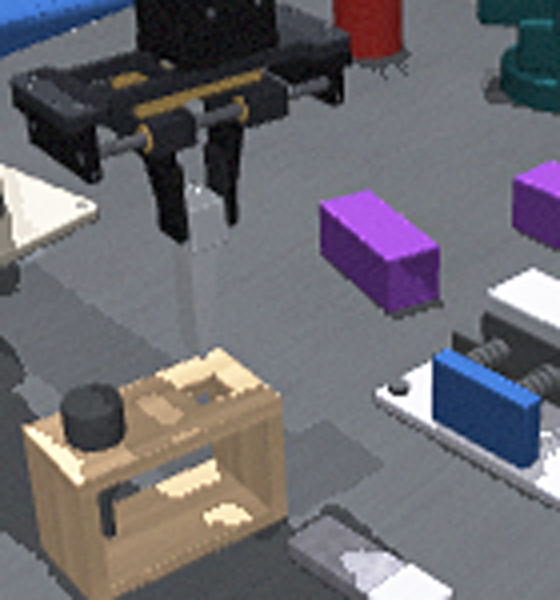

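The wedge is held upright, clear of the rack; its tip in the crop is at about (200,335). Carrying it over the gap.

>>> {"api": "send_rows", "payload": {
  "commands": [
    [0.3,0.5,0,0,0,0.3,1],
    [0.4,0.9,0,0,0,0.3,1],
    [0.4,0.9,0,0,0,0.3,1],
    [0.4,0.9,0,0,0,0.3,1],
    [0.4,0.9,0,0,0,0.2,1],
    [0.4,0.9,0,0,0,0,1],
    [0.4,0.9,0,0,0,0,1],
    [0.4,0.9,0,0,0,0,1],
    [0.4,0.8,0,0,0,0,1],
    [0.2,0.4,0,0,0,0,1]
  ]
}}

```text
time: 8.27
ee_pos: [0.6108, 0.1177, 0.2073]
eef_rot: [0.998, -0.061, -0.004, -0.0]
ft_force: [-0.4, 0.0, -2.0]
width: 0.0257
```

```bash
python3 -c "
from h import *
s=st()"
```

```text
t8.27 ee [0.6108 0.1177 0.2073] jig [-0.011  -0.0036  0.2073] yaw(toolx)-0.1221 zaxis [-8.4e-03  9.0e-04 -1.0e+00] F [-0.42  0.03 -1.99] w0.0257
```

>>> {"api": "send_rows", "payload": {
  "commands": [
    [0.3,0.6,0.1,0,-0.15,0,1],
    [0.25,0.5,0,0,0,0,1],
    [0.05,0.1,0,0,0,0,1],
    [0,0,0,0,0,0,1]
  ]
}}

```text
time: 8.6
ee_pos: [0.6267, 0.1632, 0.203]
eef_rot: [0.998, -0.056, -0.003, -0.002]
ft_force: [-0.1, -0.6, -2.1]
width: 0.0258
```

```bash
python3 -c "
from h import *
s=st()
import cv2
cv2.imwrite('pics/f.png',cv2.resize(r.camera('scene')[130:245,330:430],None,fx=5,fy=5,interpolation=cv2.INTER_CUBIC))
cv2.imwrite('pics/ft.png',cv2.resize(r.camera('top')[120:205,220:320],None,fx=6,fy=6,interpolation=cv2.INTER_CUBIC))"
```

```text
t8.60 ee [0.6267 0.1632 0.203 ] jig [-0.0006  0.0434  0.203 ] yaw(toolx)-0.1119 zaxis [-0.0049  0.0037 -1.    ] F [-0.07 -0.6  -2.07] w0.0258
```

View pics/f.png

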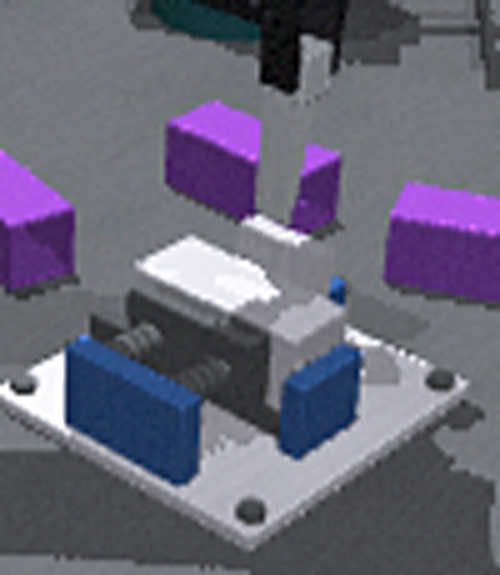

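View pics/ft.png

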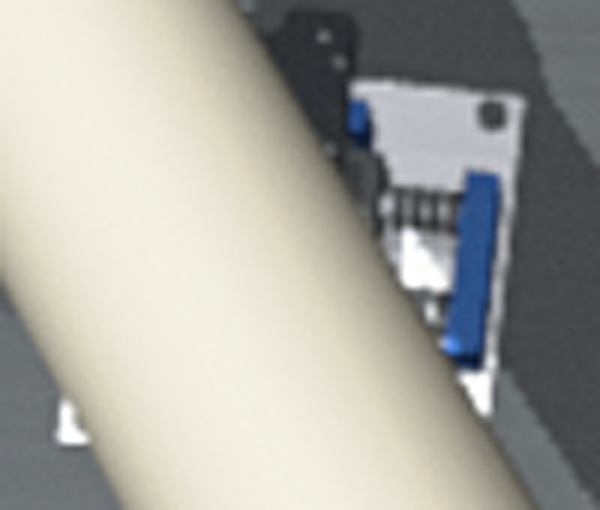

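>>> {"api": "send_rows", "payload": {
  "commands": [
    [0.1,-0.13,0.1,-0.06,-0.15,-0.1,1],
    [0,0,0,0,0,0,1],
    [0,0,0,0,0,0,1]
  ]
}}

```text
time: 8.95
ee_pos: [0.6297, 0.1536, 0.2061]
eef_rot: [0.998, -0.063, 0.005, 0.002]
ft_force: [1.0, 0.4, -0.8]
width: 0.0253
```

```bash
python3 -c "
from h import *
s=st()
import cv2
im=r.camera('scene'); cv2.imwrite('pics/g0.png',im)
cv2.imwrite('pics/g.png',cv2.resize(im[130:215,350:420],None,fx=7,fy=7,interpolation=cv2.INTER_CUBIC))
# predicted wedge pts from TCP
p=s['ee_pos']; th=-.118
o=np.array([p[0]-.003*np.cos(th)+.002*np.sin(th),p[1]-.003*np.sin(th)-.002*np.cos(th)]);tz=p[2]-.0892
for n,X in dict(tipn=[.011,-.0095,0],tipp=[.011,-.0045,0],flatlow=[.011,-.011,.008],fl2=[.011,-.011,.08],hp=[.016,.015,.11],hm=[.016,-.011,.11],hb=[.016,-.011,.08]).items():
  w=T([o[0],o[1],th],X); w[2]+=tz; u=proj('scene',w); print(n,((u-[350,130]+.5)*7-.5).round(0))
"
```

```text
t8.95 ee [0.6297 0.1536 0.2061] jig [0.0035 0.0343 0.2061] yaw(toolx)-0.1267 zaxis [ 0.0091 -0.0051 -0.9999] F [ 0.96  0.38 -0.81] w0.0253
tipn [257. 324.]
tipp [265. 320.]
flatlow [256. 309.]
fl2 [270. 151.]
hp [326.  65.]
hm [286.  85.]
hb [280. 155.]
```

View pics/g.png

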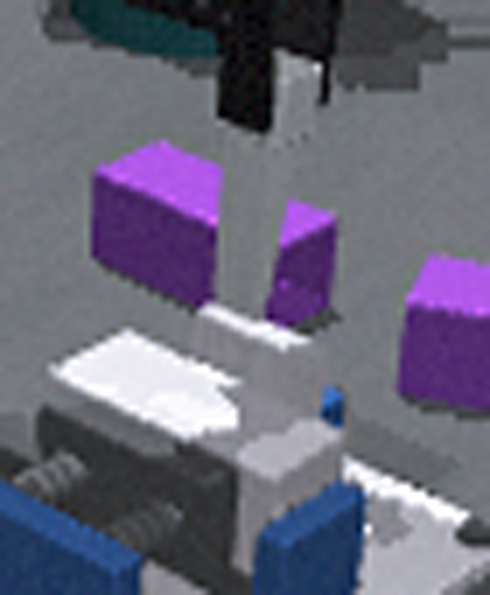

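>>> {"api": "send_rows", "payload": {
  "commands": [
    [-0.02,0.14,0,0,0,0.05,1],
    [0,0,0,0,0,0,1],
    [0,0,0,0,0,0,1]
  ]
}}

```text
time: 9.25
ee_pos: [0.6295, 0.1563, 0.207]
eef_rot: [0.998, -0.062, 0.005, 0.003]
ft_force: [-0.3, -1.1, -1.7]
width: 0.0259
```

```bash
python3 -c "
from h import *
s=st();print(s['joint_vel'].round(3))"
```

```text
t9.25 ee [0.6295 0.1563 0.207 ] jig [0.003  0.0369 0.207 ] yaw(toolx)-0.1246 zaxis [ 0.0106 -0.0059 -0.9999] F [-0.35 -1.13 -1.67] w0.0259
[-0.006 -0.002 -0.005  0.004 -0.005 -0.001 -0.002]
```

>>> {"api": "send_rows", "payload": {
  "commands": [
    [0,0.1,-0.2,0.04,0,0.03,1],
    [0,0,-0.2,0,0,0,1],
    [0,0,-0.15,0,0,0,1],
    [0,0,0,0,0,0,1],
    [0,0,0,0,0,0,1]
  ]
}}

```text
time: 9.67
ee_pos: [0.6291, 0.1599, 0.1881]
eef_rot: [0.998, -0.06, 0.005, 0.001]
ft_force: [0.2, -0.8, -1.4]
width: 0.0258
```

```bash
python3 -c "
from h import *
s=st()"
```

```text
t9.67 ee [0.6291 0.1599 0.1881] jig [0.0021 0.0405 0.1881] yaw(toolx)-0.1210 zaxis [ 0.0098 -0.0019 -0.9999] F [ 0.21 -0.82 -1.44] w0.0258
```

>>> {"api": "send_rows", "payload": {
  "commands": [
    [0,-0.03,-0.15,0,0,0,1],
    [0,0,-0.1,0,0,0,1],
    [0,0,0,0,0,0,1],
    [0,0,0,0,0,0,1]
  ]
}}

```text
time: 10.0
ee_pos: [0.6291, 0.1588, 0.1795]
eef_rot: [0.998, -0.061, 0.005, 0.001]
ft_force: [0.3, 0.4, -1.8]
width: 0.0254
```

```bash
python3 -c "
from h import *
s=st()
import cv2
im=r.camera('scene'); cv2.imwrite('pics/h0.png',im)
cv2.imwrite('pics/hh.png',cv2.resize(im[140:205,355:405],None,fx=9,fy=9,interpolation=cv2.INTER_CUBIC))"
```

```text
t10.00 ee [0.6291 0.1588 0.1795] jig [0.0022 0.0393 0.1795] yaw(toolx)-0.1211 zaxis [ 0.0093 -0.002  -1.    ] F [ 0.26  0.44 -1.78] w0.0254
```

View pics/hh.png

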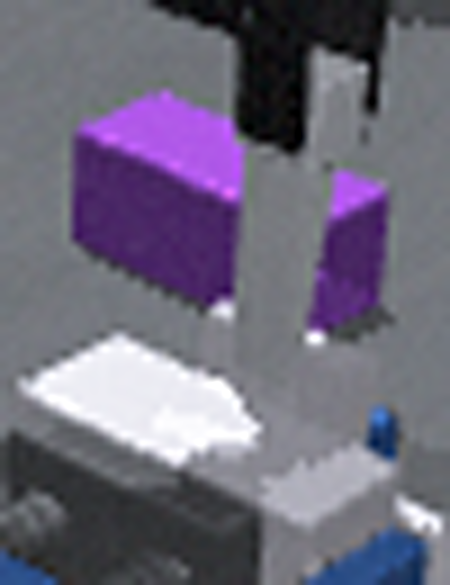

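The shank now covers the abutment's top edge between (225,310) and (315,335), so it is on the tube side of the abutment. The tip is about 8 mm above the tube top, so I'll go on in small steps.

>>> {"api": "send_rows", "payload": {
  "commands": [
    [0,0,-0.15,0,0,0,1],
    [0,0,-0.12,0,0,0,1],
    [0,0,-0.1,0,0,0,1],
    [0,0,0,0,0,0,1]
  ]
}}

```text
time: 10.38
ee_pos: [0.6293, 0.1588, 0.1677]
eef_rot: [0.998, -0.061, 0.005, 0.001]
ft_force: [-0.3, -0.5, -1.6]
width: 0.0259
```

```bash
python3 -c "
from h import *
s=st()"
```

```text
t10.38 ee [0.6293 0.1588 0.1677] jig [0.0024 0.0394 0.1677] yaw(toolx)-0.1213 zaxis [ 0.0101 -0.0018 -0.9999] F [-0.26 -0.52 -1.56] w0.0259
```

>>> {"api": "send_rows", "payload": {
  "commands": [
    [0,0,-0.12,0,0,0,1],
    [0,0,-0.1,0,0,0,1],
    [0,0,0,0,0,0,1]
  ]
}}

```text
time: 10.63
ee_pos: [0.6297, 0.1594, 0.1611]
eef_rot: [0.998, -0.06, 0.006, 0.0]
ft_force: [-0.1, 0.5, -1.3]
width: 0.0256
```

```bash
python3 -c "
from h import *
s=st()"
```

```text
t10.63 ee [0.6297 0.1594 0.1611] jig [0.0028 0.04   0.1611] yaw(toolx)-0.1210 zaxis [ 1.150e-02 -9.000e-04 -9.999e-01] F [-0.14  0.48 -1.34] w0.0256
```

>>> {"api": "send_rows", "payload": {
  "commands": [
    [0,-0.02,-0.1,0,0,0,1],
    [0,0,-0.08,0,0,0,1],
    [0,0,0,0,0,0,1]
  ]
}}

```text
time: 10.88
ee_pos: [0.6295, 0.1592, 0.155]
eef_rot: [0.998, -0.06, 0.006, -0.0]
ft_force: [0.1, 0.3, -1.0]
width: 0.0259
```

```bash
python3 -c "
from h import *
s=st()"
```

```text
t10.88 ee [0.6295 0.1592 0.155 ] jig [0.0027 0.0398 0.155 ] yaw(toolx)-0.1207 zaxis [ 1.130e-02 -4.000e-04 -9.999e-01] F [ 0.07  0.25 -1.03] w0.0259
```

>>> {"api": "send_rows", "payload": {
  "commands": [
    [0,0,-0.1,0,0,0,1],
    [0,0,-0.05,0,0,0,1],
    [0,0,0,0,0,0,1]
  ]
}}

```text
time: 11.13
ee_pos: [0.6294, 0.1592, 0.1497]
eef_rot: [0.998, -0.06, 0.005, -0.0]
ft_force: [0.5, 1.2, -0.9]
width: 0.026
```

```bash
python3 -c "
from h import *
s=st()"
```

```text
t11.13 ee [0.6294 0.1592 0.1497] jig [0.0025 0.0398 0.1497] yaw(toolx)-0.1206 zaxis [ 1.090e-02 -4.000e-04 -9.999e-01] F [ 0.47  1.18 -0.88] w0.0260
```

>>> {"api": "send_rows", "payload": {
  "commands": [
    [0,0,-0.08,0,0,0,1],
    [0,0,-0.05,0,0,0,1],
    [0,0,0,0,0,0,1]
  ]
}}

```text
time: 11.38
ee_pos: [0.6296, 0.1585, 0.1455]
eef_rot: [0.998, -0.061, 0.006, 0.0]
ft_force: [0.6, 0.5, -1.2]
width: 0.026
```

```bash
python3 -c "
from h import *
s=st()"
```

```text
t11.38 ee [0.6296 0.1585 0.1455] jig [0.0028 0.0392 0.1455] yaw(toolx)-0.1211 zaxis [ 0.011  -0.0013 -0.9999] F [ 0.62  0.47 -1.24] w0.0260
```

>>> {"api": "send_rows", "payload": {
  "commands": [
    [0,0,-0.08,0,0,0,1],
    [0,0,-0.06,0,0,0,1],
    [0,0,0,0,0,0,1]
  ]
}}

```text
time: 11.63
ee_pos: [0.6301, 0.1579, 0.1421]
eef_rot: [0.998, -0.061, 0.006, 0.001]
ft_force: [-1.1, 1.1, -2.1]
width: 0.0262
```

```bash
python3 -c "
from h import *
s=st()"
```

```text
t11.63 ee [0.6301 0.1579 0.1421] jig [0.0034 0.0386 0.1421] yaw(toolx)-0.1222 zaxis [ 0.0124 -0.0019 -0.9999] F [-1.09  1.15 -2.1 ] w0.0262
```

>>> {"api": "send_rows", "payload": {
  "commands": [
    [0,0,-0.08,0,0,0,1],
    [0,0,-0.06,0,0,0,1],
    [0,0,0,0,0,0,1]
  ]
}}

```text
time: 11.88
ee_pos: [0.6312, 0.1575, 0.1405]
eef_rot: [0.998, -0.062, 0.008, 0.001]
ft_force: [-0.2, -0.0, -6.0]
width: 0.0251
```

```bash
python3 -c "
from h import *
s=st()"
```

```text
t11.88 ee [0.6312 0.1575 0.1405] jig [0.0045 0.0383 0.1405] yaw(toolx)-0.1233 zaxis [ 0.0155 -0.0024 -0.9999] F [-0.19 -0.03 -5.99] w0.0251
```

>>> {"api": "send_rows", "payload": {
  "commands": [
    [0,0,0,0,0,0,1]
  ]
}}

```text
time: 11.97
ee_pos: [0.6311, 0.1575, 0.1404]
eef_rot: [0.998, -0.062, 0.008, 0.001]
ft_force: [-0.3, 0.5, 0.8]
width: 0.0258
```

```bash
python3 -c "
from h import *
s=st();print(s['torque'],s['joint_vel'].round(3))
import cv2
im=r.camera('scene'); cv2.imwrite('pics/i0.png',im)
cv2.imwrite('pics/i.png',cv2.resize(im[140:225,340:420],None,fx=7,fy=7,interpolation=cv2.INTER_CUBIC))"
```

```text
t11.97 ee [0.6311 0.1575 0.1404] jig [0.0045 0.0384 0.1404] yaw(toolx)-0.1234 zaxis [ 0.0155 -0.0023 -0.9999] F [-0.29  0.48  0.76] w0.0258
[ 0.05277833  0.19646762 -0.10498143] [-0.001 -0.003 -0.002  0.002 -0.001 -0.    -0.001]
```

View pics/i.png

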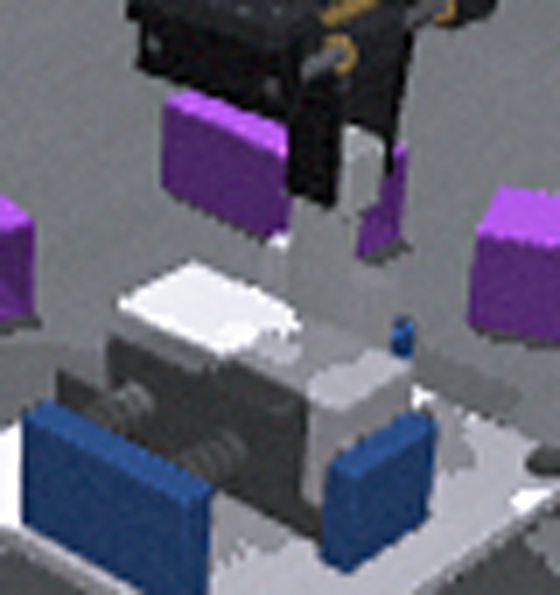

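Contact: the wedge's weight has come off the tool (Fz from −1.5 to +0.8) with the tip at about 51 mm, and it stands in the gap. I'll release it and press it with closed fingers on the head.

>>> {"api": "send_rows", "payload": {
  "commands": [
    [0,0,0,0,0,0,0.2],
    [0,0,0,0,0,0,0.0],
    [0,0,0,0,0,0,-0.2],
    [0,0,0,0,0,0,-0.2]
  ]
}}

```text
time: 12.35
ee_pos: [0.6313, 0.1579, 0.14]
eef_rot: [0.998, -0.061, 0.008, 0.0]
ft_force: [-0.1, 0.2, -0.2]
width: 0.045
```

```bash
python3 -c "
from h import *
s=st()
import cv2
im=r.camera('scene')
cv2.imwrite('pics/j.png',cv2.resize(im[140:225,340:420],None,fx=7,fy=7,interpolation=cv2.INTER_CUBIC))"
```

```text
t12.35 ee [0.6313 0.1579 0.14  ] jig [0.0045 0.0387 0.14  ] yaw(toolx)-0.1227 zaxis [ 0.0157 -0.0019 -0.9999] F [-0.14  0.21 -0.17] w0.0450
```

View pics/j.png

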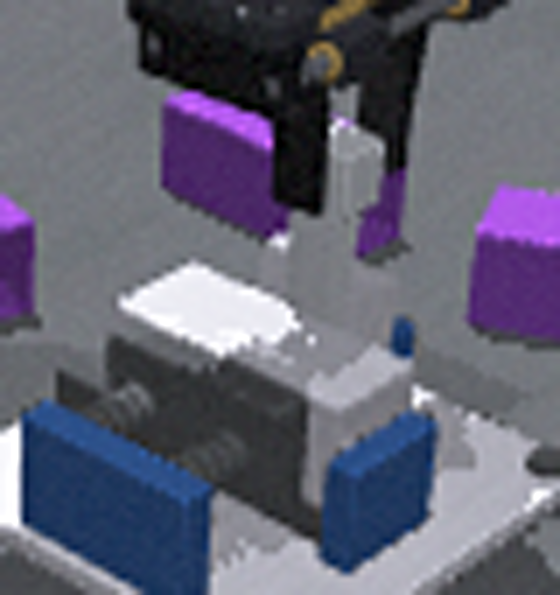

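The fingers are open and the wedge stands on its own. Rising above the head, closing, and centring.

>>> {"api": "send_rows", "payload": {
  "commands": [
    [0,0,0.3,0,0,0,-0.2],
    [0,0,0.5,0,0,0,-0.2],
    [0,0,0.5,0,0,0,-0.2],
    [-0.1,0,0.1,0,0.1,0,0.3],
    [0,0,0,0,0,0,1],
    [0,0,0,0,0,0,1],
    [0,0,0,0,0,0,1],
    [0,0,0,0,0,0,1]
  ]
}}

```text
time: 13.07
ee_pos: [0.6273, 0.158, 0.1841]
eef_rot: [0.998, -0.061, 0.002, 0.001]
ft_force: [0.7, -0.3, 0.4]
width: 0.0265
```

```bash
python3 -c "
from h import *
s=st()
import cv2
im=r.camera('scene')
cv2.imwrite('pics/k.png',cv2.resize(im[140:225,340:420],None,fx=7,fy=7,interpolation=cv2.INTER_CUBIC))"
```

```text
t13.07 ee [0.6273 0.158  0.1841] jig [0.0006 0.0384 0.1841] yaw(toolx)-0.1221 zaxis [ 0.0049 -0.0019 -1.    ] F [ 0.71 -0.29  0.38] w0.0265
```

View pics/k.png

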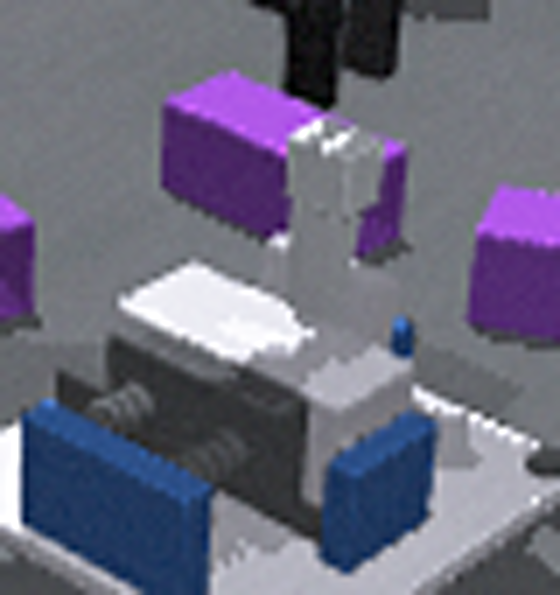

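>>> {"api": "send_rows", "payload": {
  "commands": [
    [0,0,-0.2,0,0.03,0,1],
    [0,0,-0.2,0,0,0,1],
    [0,0,-0.1,0,0,0,1],
    [0,0,0,0,0,0,1]
  ]
}}

```text
time: 13.45
ee_pos: [0.6264, 0.1576, 0.1655]
eef_rot: [0.998, -0.061, -0.0, 0.001]
ft_force: [0.4, -0.3, 0.1]
width: 0.0021
```

```bash
python3 -c "
from h import *
s=st()"
```

```text
t13.45 ee [0.6264 0.1576 0.1655] jig [-0.0002  0.0379  0.1655] yaw(toolx)-0.1220 zaxis [-8.0e-04 -2.6e-03 -1.0e+00] F [ 0.41 -0.29  0.07] w0.0021
```

>>> {"api": "send_rows", "payload": {
  "commands": [
    [0,0,-0.05,0,0,0,1],
    [0,0,-0.05,0,0,0,1],
    [0,0,-0.05,0,0,0,1]
  ]
}}

```text
time: 13.7
ee_pos: [0.6269, 0.1576, 0.1614]
eef_rot: [0.998, -0.061, 0.0, 0.001]
ft_force: [-2.6, -2.4, 16.9]
width: 0.0004
```

>>> {"api": "send_rows", "payload": {
  "commands": [
    [0,0,-0.05,0,0,0,1]
  ]
}}

```text
time: 13.78
ee_pos: [0.6275, 0.1574, 0.1614]
eef_rot: [0.998, -0.061, 0.001, 0.001]
ft_force: [-2.6, -2.8, 9.7]
width: 0.0003
```

>>> {"api": "send_rows", "payload": {
  "commands": [
    [-0.01,0,-0.07,0,0,0,1],
    [-0.01,0,-0.08,0,0,0,1]
  ]
}}

```text
time: 13.95
ee_pos: [0.6287, 0.1573, 0.1611]
eef_rot: [0.998, -0.062, 0.004, 0.001]
ft_force: [-3.0, -2.3, 15.1]
width: 0.0005
```

>>> {"api": "send_rows", "payload": {
  "commands": [
    [-0.01,0,-0.09,0,0,0,1]
  ]
}}

```text
time: 14.03
ee_pos: [0.6294, 0.1572, 0.1609]
eef_rot: [0.998, -0.062, 0.005, 0.001]
ft_force: [-3.1, -3.4, 16.4]
width: 0.0003
```

>>> {"api": "send_rows", "payload": {
  "commands": [
    [-0.04,0.01,-0.1,0,0.05,0,1],
    [-0.04,0.01,-0.1,0,0.05,0,1]
  ]
}}

```text
time: 14.2
ee_pos: [0.6296, 0.1572, 0.1609]
eef_rot: [0.998, -0.063, 0.005, 0.001]
ft_force: [-4.7, -3.3, 18.5]
width: 0.0003
```

```bash
python3 -c "
from h import *
s=st()"
```

```text
t14.20 ee [0.6296 0.1572 0.1609] jig [0.003  0.0378 0.1609] yaw(toolx)-0.1259 zaxis [ 0.0102 -0.0036 -0.9999] F [-4.68 -3.29 18.47] w0.0003
```

>>> {"api": "send_rows", "payload": {
  "commands": [
    [-0.04,0.01,-0.11,0,0.05,0,1]
  ]
}}

```text
time: 14.28
ee_pos: [0.6298, 0.1571, 0.1608]
eef_rot: [0.998, -0.063, 0.005, 0.002]
ft_force: [-4.1, -3.8, 18.8]
width: 0.0004
```

>>> {"api": "send_rows", "payload": {
  "commands": [
    [-0.04,0.01,-0.11,0,0.05,0,1]
  ]
}}

```text
time: 14.37
ee_pos: [0.63, 0.1571, 0.1607]
eef_rot: [0.998, -0.064, 0.005, 0.002]
ft_force: [-3.8, -4.4, 19.3]
width: 0.0006
```

```bash
python3 -c "
from h import *
s=st()"
```

```text
t14.37 ee [0.63   0.1571 0.1607] jig [0.0034 0.0377 0.1607] yaw(toolx)-0.1279 zaxis [ 0.01   -0.0043 -0.9999] F [-3.79 -4.35 19.34] w0.0006
```

>>> {"api": "send_rows", "payload": {
  "commands": [
    [-0.05,-0.02,-0.115,0.02,0.05,0.04,1]
  ]
}}

```text
time: 14.45
ee_pos: [0.63, 0.1569, 0.1607]
eef_rot: [0.998, -0.062, 0.005, 0.001]
ft_force: [-2.7, -0.6, 19.1]
width: 0.0001
```

>>> {"api": "send_rows", "payload": {
  "commands": [
    [-0.05,-0.02,-0.115,0.02,0.05,0.04,1]
  ]
}}

```text
time: 14.53
ee_pos: [0.6301, 0.157, 0.1607]
eef_rot: [0.998, -0.061, 0.006, -0.001]
ft_force: [-2.5, -0.8, 17.6]
width: 0.0006
```

>>> {"api": "send_rows", "payload": {
  "commands": [
    [-0.05,-0.02,-0.12,0.02,0.05,0.04,1]
  ]
}}

```text
time: 14.62
ee_pos: [0.6301, 0.157, 0.1606]
eef_rot: [0.998, -0.059, 0.006, -0.002]
ft_force: [-3.5, -1.7, 20.1]
width: 0.0007
```

>>> {"api": "send_rows", "payload": {
  "commands": [
    [-0.04,-0.01,-0.12,0,0.04,0,1]
  ]
}}

```text
time: 14.7
ee_pos: [0.6304, 0.157, 0.1605]
eef_rot: [0.998, -0.059, 0.006, -0.003]
ft_force: [-4.2, -3.5, 20.2]
width: 0.0002
```

>>> {"api": "send_rows", "payload": {
  "commands": [
    [-0.04,-0.01,-0.125,0,0.04,0,1]
  ]
}}

```text
time: 14.78
ee_pos: [0.6308, 0.1569, 0.1604]
eef_rot: [0.998, -0.059, 0.007, -0.003]
ft_force: [-4.6, -3.2, 21.2]
width: 0.0003
```

The push reached 21 N, so I'll lift straight off.

>>> {"api": "send_rows", "payload": {
  "commands": [
    [0,0,0.05,0,0,0,1],
    [0,0,0.2,0,0,0,1],
    [0,0,0.5,0,0,0,1],
    [0,0,1,0,0,0,1],
    [-0.5,0,1,0,0,0,1],
    [-1,0,1,0,0,0,1],
    [-1,-0.5,0.5,0,0,0,1],
    [-1,-0.5,0,0,0,0,1],
    [0,0,0,0,0,0,1]
  ]
}}

```text
time: 15.53
ee_pos: [0.5211, 0.1274, 0.2931]
eef_rot: [0.998, -0.058, 0.006, -0.003]
ft_force: [0.9, 0.6, 1.2]
width: 0.0007
```

```bash
python3 -c "
from h import *
s=st()
import cv2
im=r.camera('scene'); cv2.imwrite('pics/l0.png',im)
cv2.imwrite('pics/l.png',cv2.resize(im[145:245,325:430],None,fx=6,fy=6,interpolation=cv2.INTER_CUBIC))"
```

```text
t15.53 ee [0.5211 0.1274 0.2931] jig [-0.1012 -0.0048  0.2931] yaw(toolx)-0.1165 zaxis [ 0.0126  0.0056 -0.9999] F [0.9  0.63 1.18] w0.0007
```

View pics/l.png

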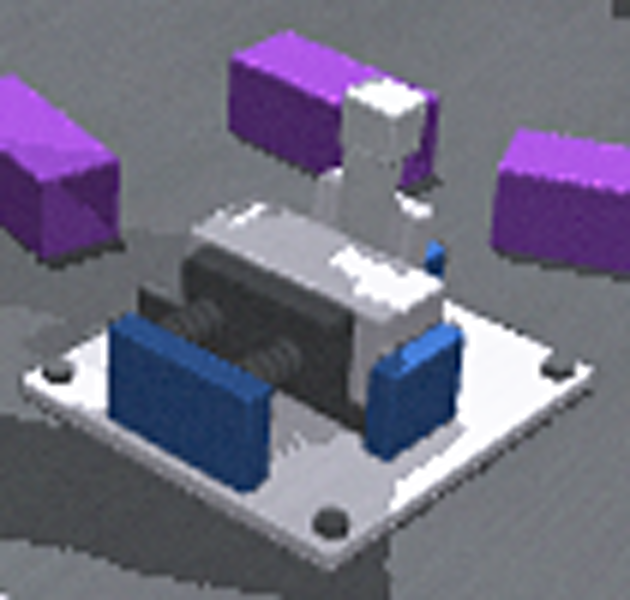

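View pics/l0.png

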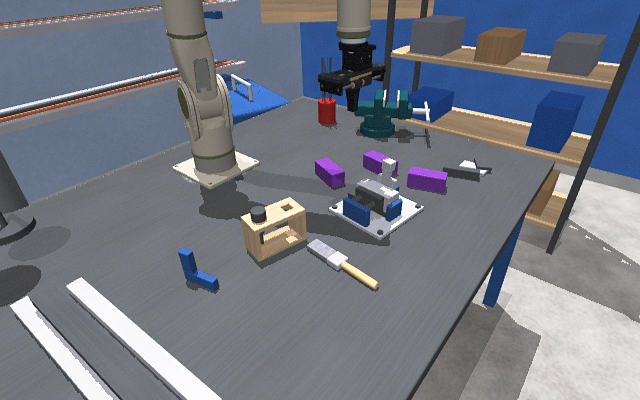

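```bash
python3 -c "
from h import *
js=lambda u,v:crop(u,v,325,145,6)
def inj(p):
  c,q=np.cos(J[2]),np.sin(J[2]); d=np.array(p[:2])-J[:2]; return np.round([c*d[0]+q*d[1],-q*d[0]+c*d[1]],4)
a,b,z=.06,.025,.082
p,e=fit([('scene',[a,-b,z],js(380,316)),('scene',[a,b,z],js(442,280)),('scene',[-a,-b,z],js(190,227)),('scene',[-a,b,z],js(258,196))],J);print('tube',inj(p),p[2]-J[2],np.abs(e).max())
a,b,z=.016,.013,.1604
p,e=fit([('scene',[a,-b,z],js(384,115)),('scene',[a,b,z],js(426,96)),('scene',[-a,-b,z],js(342,97)),('scene',[-a,b,z],js(384,76))],J);print('head',inj(p),p[2]-J[2],np.abs(e).max())
print(r.read_state()['time'])
"
```

```text
tube [-0.0042  0.0033] -0.017011393515117393 0.7420611821593468
head [0.0061 0.035 ] -0.17890354172783496 1.0776175646464026
15.5833
```

```bash
python3 -c "
import cv2,numpy as np
from h import *
c=cv2.imread('pics/c.png'); l=cv2.imread('pics/l0.png')
d=cv2.resize(r.camera('scene')[160:245,330:430],None,fx=7,fy=7,interpolation=cv2.INTER_CUBIC)
k=np.hstack([c[80:450,150:550],d[80:450,150:550]]); cv2.imwrite('pics/m.png',k)"
```

```text
(no output)
```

View pics/m.png

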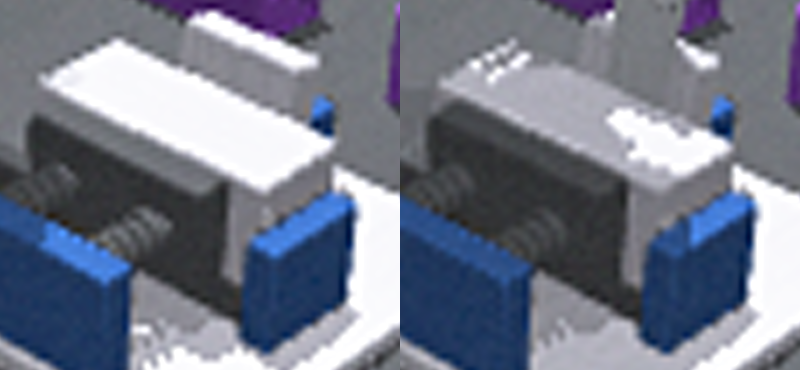

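The before and after crops show the tube's far corner at the same place: (333,145) before, (733,145) after, 400 px apart by construction. The tube hasn't moved off the stop, so I'm handing in.

```bash
python3 -c "
from bench import r
print(r.close_job())"
```

```text
the job is handed in; nothing more can be done
None
```

The tube is against its end stop, and the wedge stands upright in the gap by itself with the robot clear. I handed the job in at about 15.6 s of the 64 s allowed, and no verdict was reported.

- **Tube:** I pushed it with closed fingers until the stop pushed back with 18 N, about where I expected. Pictures from before and after wedging show its far corner in the same place.
- **Wedge:** I lowered it gripped until its weight came off the tool, then released it and pressed on its head with closed fingers. I ended at about 21 N of push, with the tip about 50.5 mm above the bench. That is about 4–5 mm below where it should stop under its own weight, which fits a push of about 20 N at 4 N per mm.
- **Others:** The punch, brush and setting block look unmoved in the last picture.

**Checks that were weak or disagreed:**
- **Tube position:** My last rough image fit put the tube 4.2 mm short of the stop, against 1.9 mm just after the push. I put this down to reading the corners by eye, because the side-by-side crops match. The 3 mm limit is confirmed only by the contact force, not by the images.
- **Wedge alignment:** The fit of the wedge head was also coarse. It showed about 10° of rotation, with errors of about 1 pixel on a head only some 10 pixels wide.
- **Bearing force:** I could not measure the wedge's force on the tube directly. I inferred it from the push.

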